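# Press the rice mold shut in the counter clamp

## Task

The orange rice mold sits in the blue counter clamp with its lid still part open. Pump the clamp's yellow trigger until the jaw has pressed the lid fully shut, then press the red release lever and keep it down until the jaw has run all the way back to its start stop, leaving the mold shut.

Things in the scene. Friction and masses are not known exactly. Their poses are not given: they have to be found in the camera images.
- trigger_pad (a point): Centre of the top of the yellow trigger pad, 40 by 46 mm, 138 mm over the counter, sloping 13 deg at rest; point y = clamp axis, towards the jaws. Lever hinge 95 mm ahead (+y), 33 mm lower. Push straight down: 43 mm to a stop, pad drifts 5 mm back; springs up alone. 3 to 10 N; first 9 mm idle; full stroke gains about 15 mm, kept. Stalls once the mold is shut: stop at 20 N.
- release_pad (a point): Centre of the top of the red release pad, 32 (x) by 30 mm (y), level, 104 mm over the counter, on the clamp axis 140 mm from the trigger pad towards the jaws (point y). Blue cheeks beside it are 84 mm high. Pushed down it gives 13 mm to a stop at 3 to 5 N, more if loaded; 8 mm frees the jaw, which runs home on its spring in about 1 s while the lever is held and the trigger is up.
- jaw (a joint): Travel of the clamp's moving jaw (blue plate 70 mm wide, 72 mm high, black rubber face) in m: 0 at its start stop (home), growing towards the mold; about 0.040 when it squeezes the shut mold against the fixed jaw. Starts at 0 to 0.008. It keeps its place when the trigger springs back and returns only while the release lever is pressed.
- mold_lid (a joint): Gap between lid and cup of the orange rice mold (triangle with cut corners, 84 mm wide, 74 mm high, 46 mm deep when shut) in m: 0 shut, starts at 0.010 to 0.022. The cup is fixed before the fixed jaw; the 16 mm thick lid slides on two steel pins on the side of the moving jaw and stays where it is pushed (about 2.5 N).

How it is judged (in metres and radians):
On the way, in this order (a step that is already met when the one before it is completed fails the run):
1. the trigger is pushed down (height (world z) of trigger_pad below 0.122 m), for 0.05 s.
2. the trigger springs back up (height (world z) of trigger_pad above 0.13 m), for 0.05 s.
3. the trigger is pushed down again (height (world z) of trigger_pad below 0.122 m), for 0.05 s.
4. the jaw holds the mold squeezed shut (value of joint mold_lid below 0.004 m and value of joint jaw above 0.035 m), for 0.3 s.
At the end, for the whole second after the job is handed in: The mold's lid is shut (gap under 4 mm) and the moving jaw is back at its start stop (within 4 mm) (value of joint each of mold_lid, jaw below 0.004 m); the robot touches nothing.
It also fails if it takes over 45 s, if anything falls off the work surface, if the arm or the gripper's body presses on something with over 40 N, if the wrist force passes 120 N, or if a joint passes its speed limit or range.

## Robot

A 6-joint arm with a two-finger parallel gripper is mounted at the origin on the work surface. World frame = base frame: x ahead of the robot, y to its left, z up, the work surface at z = 0. Lengths are in mm, angles in rad, forces in N, time in s.
With the tool pointing down it reaches from about 300 to 775 mm from the base axis. Payload 14.6 kg.
Tool frame: the origin (TCP) lies midway between the tips of the shut fingers; the grasp point (between the pads) lies 19 mm behind it; z points along the fingers, y is the direction in which the jaws open and shut (so a half turn about z gives the same grasp; the last joint's range is limited). The gripper opens to 94 mm and grips with 3 to 60 N. Pads are 16 mm wide; open, the fingers measure 119 mm over their backs; the gripper's body (75 mm by 177 mm) begins 78 mm behind the grasp point.
Start: joints at [1.241, 0.3, 1.521, -0, 1.321, -0.067], TCP at [142.88, 531.107, 205.446] pointing down, gripper open.
Joint ranges: [-3.03, 3.03], [-0.79, 2.21], [0.23, 2.52], [-1.04, 4.18], [0, 3.07], [-2.55, 2.55]. Speed limits (rad/s): [2.22, 2.22, 2.57, 3.14, 3.14, 3.14].

## Interface

Orientations are given as a unit quaternion [x, y, z, w].
In Python, from rig import manip, imaging, workorder gives the robot as it stands. Calls block until the motion is done:
- manip.reach(position, orientation): joint-space move of the TCP to a pose.
- manip.servo_line(position, orientation=None, feed=150, max_force=None): straight line of the TCP; orientation=None keeps the orientation; feed is the mean speed in mm/s. With max_force (N) it stops when the force on the tool has changed by that much, and returns True; else False.
- manip.move_joints(angles): joint-space move.
- manip.move_gripper(opening, newtons=None): finger opening in mm; newtons is the grip in N (None keeps the last); returns when the fingers have stopped.
- manip.dwell(seconds).
- manip.ik(position, orientation): joint angles nearest the present ones, or None.
- manip.read_state(): the state.
- imaging.camera(name): name is "scene" or "top" or "wrist"; returns a dict with "img" (384x512x3 uint8, red, green, blue), "depth" (384x512 float32, mm along the optical axis (not along the pixel's ray), 0 where there is no reading), "fx", "fy", "cx", "cy" (pixels), "rvec" (rotation vector, rad) and "tvec" (3), from world to camera coordinates, as OpenCV has them. Camera axes: x right, y down, z forward; pixel columns grow to the right and rows downward; lengths in mm; the calibration is good to about 2 mm. A picture is of the moment at which its call begins.
A pose or a line that the arm cannot do raises manip.MotionError and nothing moves.
- workorder.close_job(): hands the job in, once; it reports no verdict.
The state is a dict: "time_s": time; "joints": joint angles; "qd": joint speeds; "tau": joint torques, N m; "eef_pos": TCP position; "tool_rot": TCP orientation; "wrist_force": force on the tool from outside, world axes, zero at the start; "moment": the same for the moment, N m; "finger_gap": finger opening in mm.
Only numpy, scipy, OpenCV 4.12 (cv2) and the standard library are available. Lean on these libraries where they do the work, as an engineer would, in place of code of your own. Each camera call takes 0.05 s, during which the arm holds its last target. There are 200 camera calls.

## Working session

There is one attempt and no reset: what is moved stays moved. The work goes in short steps, each a Python script; the robot and the scene stay as the last script left them, time stands still between calls to the robot, and variables do not carry over. Pictures are saved under pics/ and viewed, about 8 in all and at most 12, crops included, and the job is handed in when it is done.

```bash
mkdir -p pics; cat > h.py <<'E'
import numpy as np, cv2
from rig import manip, imaging, workorder
def cloud(c):
    d=c["depth"]; v,u=np.indices(d.shape)
    P=np.stack([(u-c["cx"])*d/c["fx"],(v-c["cy"])*d/c["fy"],d],-1)
    R,_=cv2.Rodrigues(np.array(c["rvec"],float)); 
    return (P-np.array(c["tvec"]).ravel())@R
def masks(c):
    h=cv2.cvtColor(c["img"],cv2.COLOR_RGB2HSV); H,S,V=h[...,0],h[...,1],h[...,2]
    b=(S>110)&(V>60)
    return dict(yellow=b&(H>=21)&(H<36),orange=b&(H>=6)&(H<19),red=b&((H<5)|(H>174)),blue=b&(H>95)&(H<130))
E
python3 - <<'E'
from h import *
ims=[]
for n in("top","scene"):
    c=imaging.camera(n); P=cloud(c); ims.append(c["img"])
    for k,m in masks(c).items():
        nl,l,s,ce=cv2.connectedComponentsWithStats(m.astype(np.uint8))
        for i in range(1,nl):
            if s[i,4]>40:
                q=P[(l==i)&(c["depth"]>0)]
                if len(q): print(n,k,s[i],ce[i].round(),np.median(q,0).round(1),np.percentile(q,5,0).round(),np.percentile(q,95,0).round())
for n,i in zip(("top","scene"),ims): cv2.imwrite(f"pics/{n}0.png",i[...,::-1])
s=manip.read_state();print(s["time_s"],s["tool_rot"],s["wrist_force"])
E
```

```text
top yellow [385 194  32  27 749] [400. 207.] [ 576.6 -146.6  138.5] [ 559. -166.  132.] [ 595. -127.  144.]
top orange [ 205  196   37   48 1501] [223. 219.] [553.9 140.4  62.8] [519. 112.  23.] [590. 166.  85.]
top red [279 203  41  21 464] [305. 213.] [564.5  -1.9 104.4] [553. -19.  51.] [581.  32. 107.]
top red [ 40 212  25  44 352] [ 55. 232.] [529.6 414.   94.7] [494. 408.  72.] [556. 429. 106.]
top red [  7 220  27  36 244] [ 15. 240.] [513.2 473.5 108.8] [493. 449. 100.] [541. 478. 117.]
top blue [189 196  18  49 518] [199. 220.] [550.9 178.5  79.7] [517. 169.  51.] [588. 196.  82.]
top blue [252 197   9  41 256] [256. 217.] [559.1  81.9  71.9] [529.  76.  69.] [590.  87.  74.]
top blue [273 199  57   6 167] [301. 201.] [586.8   5.5  84. ] [582. -37.  81.] [591.  49.  86.]
top blue [274 223  56   7 167] [301. 226.] [544.4   8.   83.7] [541. -39.  14.] [549.  48.  86.]
top blue [335 222  14   4  41] [342. 223.] [549.9 -58.  115.4] [547. -68. 113.] [552. -48. 118.]
scene yellow [234   1  14  17  49] [239.  11.] [ 53.8 -94.   12.2] [  21. -112.   11.] [ 68. -72.  15.]
scene yello
[... 695 characters left out ...]
scene red [435 187  58  48 883] [458. 216.] [551.8 429.1  74.9] [523. 412.  18.] [561. 461. 112.]
scene blue [218 157  25   6  58] [230. 160.] [543.5  29.7  82.5] [541.  11.  81.] [546.  50.  84.]
scene blue [168 160  14   5  44] [174. 162.] [591.7 -52.6 114.7] [588. -62. 112.] [593. -42. 116.]
scene blue [251 162  12  33 207] [257. 179.] [563.1  85.1  71.3] [532.  79.  69.] [592.  90.  73.]
scene blue [304 164  18  42 423] [312. 187.] [555.8 181.4  79. ] [520. 173.  51.] [591. 198.  81.]
scene blue [181 172  57  11 190] [208. 177.] [587.    2.8  82.9] [583. -40.  80.] [592.  49.  85.]
0.1 [ 1.31051740e-01  9.91375392e-01 -5.13366963e-04 -9.75937934e-05] [-0.75408543 -0.57895808  0.66165779]
```

```bash
python3 - <<'E'
import cv2
a=cv2.imread("pics/top0.png")[170:270,170:450];b=cv2.imread("pics/scene0.png")[100:250,80:360]
cv2.imwrite("pics/ab.png",cv2.resize(cv2.vconcat([a,b]),None,fx=2.4,fy=2.4))
E
```

```text
(no output)
```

View pics/ab.png

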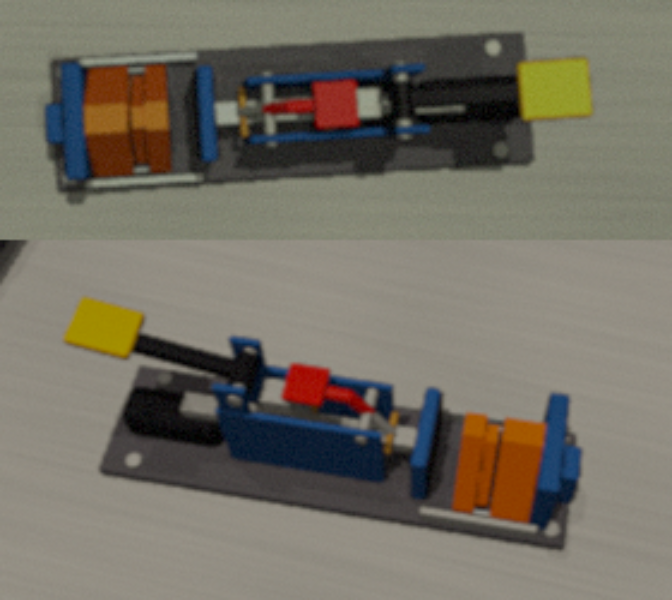

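```bash
python3 - <<'E'
from h import *
for n in("top","scene"):
    c=imaging.camera(n);P=cloud(c);m=masks(c)
    for k,lo,hi in(("yellow",125,150),("red",100,109)):
        q=P[m[k]&(c["depth"]>0)&(P[...,2]>lo)&(P[...,2]<hi)&(abs(P[...,1])<250)]
        print(n,k,len(q),q.mean(0).round(1),cv2.minAreaRect(q[:,:2].astype(np.float32)))
    q=P[m["blue"]&(P[...,2]>66)&(P[...,2]<76)&(P[...,1]>60)&(P[...,1]<110)];print("jaw",q.mean(0))
s=manip.read_state()
for y in(-145,-5):
  for ang in (1.65,1.65-np.pi):
    # tool y along world angle ang-... : x-axis of tool at ang, z down
    q=[np.cos(ang/2),np.sin(ang/2),0,0]
    print(y,ang,manip.ik([571,y,150],q))
E
```

```text
top yellow 730 [ 577.1 -146.1  138.5] ((577.4612426757812, -146.77960205078125), (39.33603286743164, 43.6693229675293), 3.8173434734344482)
top red 347 [566.5  -5.2 104.7] ((566.16455078125, 1.7696037292480469), (31.328449249267578, 45.27372360229492), 3.6013927459716797)
jaw [559.98646278  82.10107841  71.80951011]
scene yellow 557 [ 578.  -143.6  137.6] ((576.9244995117188, -144.27139282226562), (39.56120300292969, 43.61094284057617), 4.121710300445557)
scene red 278 [567.3  -3.1 104. ] ((566.7492065429688, 3.8047828674316406), (32.3507080078125, 43.96407699584961), 1.3663967847824097)
jaw [563.10695965  84.88477614  71.17236449]
-145 1.65 [-3.10850146e-01  4.34620149e-01  1.47014157e+00 -4.44089210e-16
  1.23683094e+00 -3.90053819e-01]
-145 -1.4915926535897932 None
-5 1.65 [-7.28959280e-02  3.95805298e-01  1.52524071e+00 -4.44089210e-16
  1.22054665e+00 -1.52099601e-01]
-5 -1.4915926535897932 None
```

The view shows a yellow pad at top-image (400,207), a red pad at (305,213) and the mold at (223,219). The positions agree with the given heights (138 and 104 mm) and the 140 mm spacing, and the axis is about 4° off world y. Next I'll pump the trigger.

```bash
cat >> h.py <<'E'
A=np.array([-.070,.9976]); T=np.array([577.3,-145.3]); R=T+140*A
Q=[np.cos(.82),np.sin(.82),0,0]
def stat(tag):
    s=manip.read_state(); print(tag,round(s["time_s"],2),np.round(s["eef_pos"],1),np.round(s["wrist_force"],1))
def jaw():
    c=imaging.camera("top");P=cloud(c);m=masks(c);z=P[...,2];a=(P[...,:2]-T)@A
    j=a[m["blue"]&(z>66)&(z<76)&(a>190)&(a<300)]; r=m["orange"]&(z>15)
    print("jaw",j.mean().round(1),len(j),"mold",np.percentile(a[r],[2,98]).round(1)); return c
def press(p,zb,f,feed=60):
    hit=manip.servo_line([*p,zb],feed=feed,max_force=f); stat(f"hit={hit}")
E
python3 - <<'E'
from h import *
manip.move_gripper(0)
manip.reach([*T,165],Q); stat("above"); jaw()
manip.servo_line([*T,143],feed=100)
for i in range(2):
    press(T,96,16); manip.servo_line([*T,143],feed=120); stat("up"); c=jaw()
cv2.imwrite("pics/p1.png",cv2.resize(c["img"][150:290,150:470,::-1],None,fx=2.4,fy=2.4))
E
```

```text
above 4.45 [ 577.5 -144.6  165.1] [-0.1  0.7 -0.1]
jaw 228.0 262 mold [248.9 313.6]
hit=True 5.65 [ 578.2 -146.7   97.3] [-2.9 -1.1  9.9]
up 6.18 [ 577.  -145.2  142. ] [ 0.5 -0.5  0.8]
jaw 243.0 263 mold [248.9 313.8]
hit=True 7.01 [ 578.1 -146.8   97.3] [-2.8 -1.3  9.2]
up 7.54 [ 576.9 -145.1  141.8] [ 0.4 -0.7  0.2]
jaw 256.6 270 mold [203.2 314. ]
```

View pics/p1.png

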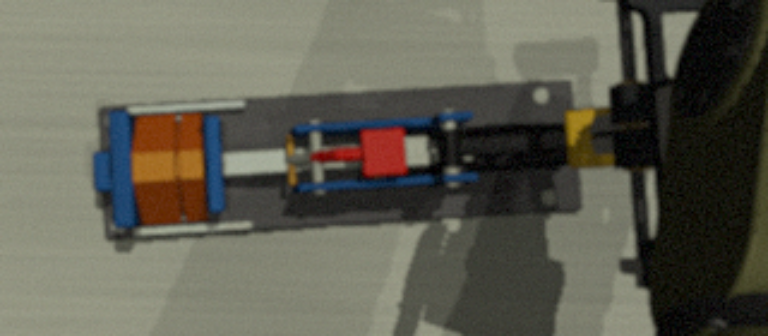

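The picture shows two full strokes done. The jaw plate at (213,163) has moved about 29 mm and now touches the lid, with a thin seam left at (180,165). I'll keep pumping until it stalls.

```bash
python3 - <<'E'
from h import *
for i in range(3):
    press(T,97,16,40); z=manip.read_state()["eef_pos"][2]; manip.dwell(.1); stat("hold")
    manip.servo_line([*T,143],feed=120); stat("up"); c=jaw()
    if z>128: break
cv2.imwrite("pics/p2.png",cv2.resize(c["img"][150:290,150:470,::-1],None,fx=2.4,fy=2.4))
E
```

```text
hit=True 8.33 [ 578.  -146.8  115.7] [-3.4  0.4 12.2]
hold 8.43 [ 578.  -146.7  116.3] [-3.7  0.3 11.9]
up 8.81 [ 577.2 -145.2  142.3] [-0.2 -0.3 -0.6]
jaw 260.9 265 mold [202.3 314. ]
hit=True 9.5 [ 577.8 -146.6  123. ] [-3.3  0.2 11.9]
hold 9.6 [ 577.9 -146.5  123.6] [-4.4 -0.2 10.8]
up 9.92 [ 577.3 -145.2  142.6] [ 0.1 -0.2  0.1]
jaw 260.9 267 mold [248.9 313.9]
hit=True 10.61 [ 577.8 -146.8  123.1] [-3.9 -0.1 13.2]
hold 10.71 [ 577.8 -146.6  123.6] [-5.4 -0.6 11.7]
up 11.03 [ 577.3 -145.2  142.6] [-0.8 -1.1 -0.4]
jaw 260.9 265 mold [248.9 313.9]
```

View pics/p2.png

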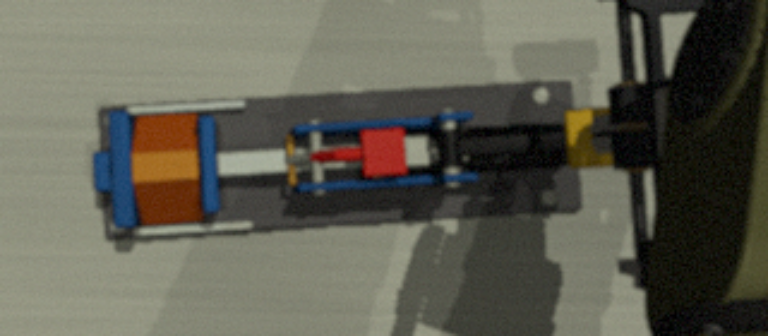

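The mold looks shut: the seam is gone and the lid and cup read as one block at (168,165). Two stalls left the jaw at 260.9 mm. Next is the release.

```bash
python3 - <<'E'
from h import *
manip.servo_line([*T,160],feed=120); manip.servo_line([*R,160],feed=150); 
manip.servo_line([*R,110],feed=120); stat("over")
press(R,92.5,22,40); jaw()
manip.dwell(1); stat("held"); jaw(); manip.dwell(1); stat("held"); c=jaw()
cv2.imwrite("pics/p3.png",cv2.resize(c["img"][150:290,150:470,::-1],None,fx=2.4,fy=2.4))
E
```

```text
over 13.02 [567.8  -5.9 110.5] [ 0.4 -0.1  0.2]
hit=False 13.6 [568.6  -7.5  93.7] [ -0.1 -12.3  10.5]
jaw 222.7 263 mold [268.1 314. ]
held 14.65 [568.6  -7.5  93.8] [  0.6 -12.6  10.2]
jaw 221.0 263 mold [248.9 314. ]
held 15.7 [568.6  -7.5  93.8] [  0.1 -13.   10. ]
jaw 221.1 258 mold [268.1 314. ]
```

View pics/p3.png

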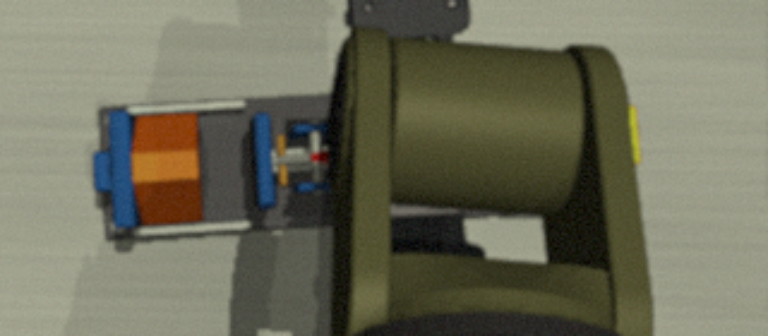

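The picture shows the jaw at (264,160), back at 221.0 mm. That is 39.9 mm from the squeeze, as expected for home, and it's steady. The mold at (168,165) is 46 mm deep, so it is shut. I'll lift clear and check once more.

```bash
python3 - <<'E'
from h import *
manip.servo_line([*R,200],feed=120); stat("clear"); manip.dwell(.3); jaw(); stat("end")
workorder.close_job()
E
```

```text
clear 16.8 [567.2  -5.6 199. ] [-0.3  0.5 -0.7]
jaw 221.4 261 mold [202.3 314. ]
end 17.15 [567.5  -5.6 199.8] [-0.7  0.6 -0.1]
the job is handed in; nothing more can be done
```

The mold is shut and the jaw is back at its start stop. I handed the job in at about 17 s on the robot's clock, with no verdict reported.

- **Pumping:** I gave the trigger two full strokes and one partial stroke that stalled. Two more pushes stalled at the same height and left the jaw unmoved. The seam between lid and cup was gone in the picture.
- **Release:** I held the red lever down for about 2 s. The jaw ran back 39.9 mm, against the 40 mm given for full travel.
- **Last checks:** After lifting clear the jaw read 221.4 mm along the clamp axis (221.0 to 221.1 while held). The wrist force was under 1 N, so the robot touches nothing. The mold measured 46 mm deep just before the lift.
- **Checks that disagreed:**
  - The mold's near edge was wrong in several readings (202 or 249 mm instead of 268). I think stray orange-toned pixels, probably the small brass part, got into the colour mask. The final reading was one of these, so that one does not confirm the mold is shut; the reading and picture before it do.
  - While I held the lever there was also an unexpected sideways force of about 13 N, well below the limits.

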